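# Lock out the bench supply

### The job

Lock out the bench supply: first turn the isolator's selector clockwise, click by click, until its pointer stands at the long white off mark and the pawl has caught there. Only then pull every fuse carrier out of the fuse block and put them all in the steel tray; finally squeeze the steel lock clip open and clip it onto the lock post beside the isolator, fully on so that the post sits in the pocket of its jaws, and let go. Leave the tape roll and the timer where they are.

Things in the scene. Friction and masses are not known exactly. Their poses are not given: they have to be found in the camera images.
- fuse0_centre (a point): centre of fuse carrier 0 (may be absent), a white ceramic plug 60 mm tall, 70 g; the point is on its axis, 30 mm above its lower end. z points from foot to grip head, y along the row when fitted. From below: foot 14 (x) x 26 (y) x 20 mm tall, shoulder 24 x 38 x 12 mm, grip head 16 x 34 x 28 mm tall (its middle 16 mm above the point). Out of its socket it can stand on its foot or lie on any side.
- fuse1_centre (a point): centre of fuse carrier 1 (may be absent), a white ceramic plug 60 mm tall, 70 g; the point is on its axis, 30 mm above its lower end. z points from foot to grip head, y along the row when fitted. From below: foot 14 (x) x 26 (y) x 20 mm tall, shoulder 24 x 38 x 12 mm, grip head 16 x 34 x 28 mm tall (its middle 16 mm above the point). Out of its socket it can stand on its foot or lie on any side.
- fuse2_centre (a point): centre of fuse carrier 2 (may be absent), a white ceramic plug 60 mm tall, 70 g; the point is on its axis, 30 mm above its lower end. z points from foot to grip head, y along the row when fitted. From below: foot 14 (x) x 26 (y) x 20 mm tall, shoulder 24 x 38 x 12 mm, grip head 16 x 34 x 28 mm tall (its middle 16 mm above the point). Out of its socket it can stand on its foot or lie on any side.
- fuse3_centre (a point): centre of fuse carrier 3 (may be absent), a white ceramic plug 60 mm tall, 70 g; the point is on its axis, 30 mm above its lower end. z points from foot to grip head, y along the row when fitted. From below: foot 14 (x) x 26 (y) x 20 mm tall, shoulder 24 x 38 x 12 mm, grip head 16 x 34 x 28 mm tall (its middle 16 mm above the point). Out of its socket it can stand on its foot or lie on any side.
- fuse4_centre (a point): centre of fuse carrier 4 (may be absent), a white ceramic plug 60 mm tall, 70 g; the point is on its axis, 30 mm above its lower end. z points from foot to grip head, y along the row when fitted. From below: foot 14 (x) x 26 (y) x 20 mm tall, shoulder 24 x 38 x 12 mm, grip head 16 x 34 x 28 mm tall (its middle 16 mm above the point). Out of its socket it can stand on its foot or lie on any side.
- fuse_block: grey fuse block fixed to the worktop, 70 (x) x 242 (y) x 40 mm tall; origin at the centre of its underside. Five sockets in a row along y, 46 mm apart, the middle one at the origin; some are empty. A carrier's foot is 20 mm deep in its socket, 1 mm play, shoulder on the block's top; a sprung ball in a notch of the foot holds it: 10 to 14 N straight up pulls it out.
- tray: open steel tray fixed to the worktop, 110 (x) x 214 (y) mm outside, walls 4 mm thick and 28 mm high, floor 4 mm thick; origin at the centre of its underside. A tall microscope stands close behind its +x edge (stage 0.17 m, eyepieces 0.35 to 0.48 m high): travel past it on the robot's side.
- isolator: grey isolator box fixed to the worktop, 92 x 92 x 40 mm tall, origin at the centre of its underside; the selector wheel stands in the middle of its top, the lock post stands on its foot plate on the -x side.
- selector (a joint): turn of the selector wheel, rad, growing clockwise seen from above; the pointer is at the off mark at 0 (and each full turn). It starts below 0. A ratchet, 12 teeth 0.524 rad apart with one at 0, lets it turn clockwise only, against about 0.1 N m: a sprung pawl drops behind each tooth as the value passes it (up to 0.05 beyond) and blocks turning back. It stays where left.
- selector_grip (a point): middle of the selector's black grip bar, on the wheel's axis, 61 mm above the worktop. The bar is 44 mm long, 14 mm thick, 26 mm tall (48 to 74 mm above the worktop). x and y turn with the wheel; the bar lies along x and the pointer is at its -x end.
- selector_pointer (a point): tip of the selector's pointer nose, 31 mm from the wheel's axis, at the -x end of the grip bar.
- off_mark (a point): the off mark: the one long raised white rib on the isolator's top, on its -x side (towards the lock post), 36 mm from the wheel's axis; the other positions have only small dots. When the selector is off the pointer is 5 mm from this point.
- pawl (a joint): angle of the ratchet pawl, rad: about 0 when it has dropped behind a tooth, rising to about 0.15 as it rides up the next one.
- lock_post (a point): axis of the upright steel lock post, 20 mm above the worktop. The post is 12 mm thick and reaches 60 mm above the worktop; it stands on a foot plate 36 mm wide and 5 mm thick that runs 22 mm beyond it to the isolator's -x side. The isolator's box begins 42 mm from it in +x.
- clip_centre (a point): pivot of the steel lock clip, 12 mm above its underside, 80 g; the clip lies flat, pivot upright (z up). 97 mm long, 24 mm tall. Jaws point to +x and end 47 mm from the pivot, handles to -x and end 51 mm from it. Shut, the handles are 50 mm apart over their outsides 30 mm behind the pivot: grasp there, closing along y. The frame belongs to the +y half, which turns by half of the opening.
- clip_mouth (a point): centre of the pocket in the clip's jaws, 28.5 mm ahead (+x) of the pivot; lies on the post's axis when the clip is on.
- clip_jaw (a joint): opening angle of the clip, rad: 0 shut, 0.42 fully open (stop), about 0.1 closed on the post. Squeezing the handles with about 12 N takes them from 50 to about 34 mm apart, 30 mm behind the pivot, and opens the jaw tips to 19 mm; they spring shut when let go.
- tape_roll: roll of tape, 60 mm across, 19 mm high; bystander.
- timer: flat white bench timer 60 x 62 x 18 mm; bystander.

How it is judged:
By the outcome, as a careful person would: the job done as asked, in the order asked, and still so for the second after the job is handed in, with the robot touching nothing.
Of fuse0, fuse1, fuse2, fuse3, fuse4 only 3 to 5 are there at a start; the rules pass over those that are not, and their reading is None.
At some moment in a run one of clip may be knocked a few centimetres aside while the robot is not near it.
Once in a run the grip may slacken for a moment while it holds something.
It also fails if it takes over 210 s, if anything falls off the work surface, if the arm or the gripper's body presses on something with over 40 N, if the wrist force passes 120 N, or if a joint passes its speed limit or range.

### The arm

A 6-joint arm with a two-finger parallel gripper is mounted at the origin on a cart in front of the work surface, level with it; the furniture and walls round the work are solid. World frame = base frame: x ahead of the robot, y to its left, z up, the work surface at z = 0. Lengths are in m, angles in rad, forces in N, time in s.
With the tool pointing down it reaches from about 0.3 to 0.875 m from the base axis. Payload 6.4 kg.
Tool frame: the origin (TCP) lies at the very end of the fingers, on their centre line; the grasp point (between the pads) lies 19 mm behind it; z points along the fingers, y is the line along which they close (so a half turn about z gives the same grasp; the last joint's range is limited). The gripper opens to 85 mm and grips with 20 to 120 N. Pads are 22 mm wide; open, the fingers measure 114 mm over their backs; the gripper's body (76 mm by 85 mm) begins 54 mm behind the grasp point. The pads swing forward as they close: fully open they stand 13 mm farther back than shut.
Start: joints at [1.052, 0.181, 1.607, -0, 1.354, -0.206], TCP at [0.177, 0.547, 0.231] pointing down, gripper open.
Joint ranges: [-2.99, 2.99], [-0.89, 2.07], [0.3, 2.58], [-1.14, 4.28], [0, 2.63], [-3.12, 3.12]. Speed limits (rad/s): [2.57, 2.57, 3.01, 3.14, 3.14, 3.14].

### API

Orientations are given as a unit quaternion [x, y, z, w].
In Python, from station import env, optics gives the robot as it stands. Calls block until the motion is done:
- env.movep(position, orientation): joint-space move of the TCP to a pose.
- env.move_linear(position, rotation=None, feed=0.15, stop_force=None): straight line of the TCP; rotation=None keeps the orientation; feed is the mean speed in m/s. With stop_force (N) it stops when the force on the tool has changed by that much, and returns True; else False.
- env.goto_joints(angles): joint-space move.
- env.open_gripper() and env.grab(grasp_force=None): open the fingers fully, or close them until they stop; grasp_force is the grip in N (None keeps the last).
- env.pause(seconds).
- env.inverse_kinematics(position, orientation): joint angles nearest the present ones, or None.
- env.observe(): the state.
- optics.get_image(name): name is "scene" or "side" or "wrist"; returns the picture (480x640x3 uint8, red, green, blue); there is no depth.
- optics.calibration(name): a dict with "K" (3x3 intrinsics, pixels), "dist" ([k1, k2, p1, p2, k3] as OpenCV has them; the pictures are not rectified), "view" (4x4, takes a point from world to camera coordinates). Camera axes: x right, y down, z forward; pixel columns grow to the right and rows downward; lengths in m; the calibration is good to about 2 mm. A picture is of the moment at which its call begins: read the wrist's pose just before it. calibration takes no time and is no camera call; for the wrist camera it gives the pose at the moment of the call.
A pose or a line that the arm cannot do raises env.IKError and nothing moves.
- env.sign_off(): hands the job in; it is judged then, once.
The state is a dict: "time": time; "q": joint angles; "dq": joint speeds; "effort": joint torques, N m; "ee_pos": TCP position; "eef_rot": TCP orientation; "force": force on the tool from outside, world axes, zero at the start; "torque": the same for the moment, N m; "grip_width": finger opening in m; "gripper_force": force on a finger pad.
Only numpy, scipy, OpenCV 4.12 (cv2) and the standard library are available. Lean on these libraries where they do the work, as an engineer would, in place of code of your own. Each camera call takes 0.05 s, during which the arm holds its last target. There are 200 camera calls.

## Working session

There is one attempt and no reset: what is moved stays moved. The work goes in short steps, each a Python script; the robot and the scene stay as the last script left them, time stands still between calls to the robot, and variables do not carry over. Pictures are saved under pics/ and viewed, at most 18 in all, crops included, and the job is handed in when it is done.

```bash
ls; mkdir -p pics; python3 - <<'E'
from station import env, optics
import cv2, numpy as np
for n in ("scene","side","wrist"):
    im=optics.get_image(n); cv2.imwrite(f"pics/{n}0.png",im[:,:,::-1])
    c=optics.calibration(n); V=np.array(c["view"]); print(n,np.round(c["K"],1).tolist(),np.round(c["dist"],3),(-V[:3,:3].T@V[:3,3]).round(3),V[2,:3].round(2))
o=env.observe(); print(o["time"],o["eef_rot"],o["grip_width"])
E
```

```text
pics
scene [[480.7, 0.0, 318.6], [0.0, 480.7, 240.0], [0.0, 0.0, 1.0]] [-0.064  0.     0.     0.     0.   ] [-0.307  0.76   0.924] [ 0.6  -0.53 -0.6 ]
side [[470.0, 0.0, 319.7], [0.0, 470.0, 240.3], [0.0, 0.0, 1.0]] [0.014 0.    0.    0.    0.   ] [ 0.152 -0.98   0.675] [ 0.32  0.81 -0.49]
wrist [[350.5, 0.0, 318.3], [0.0, 350.5, 233.5], [0.0, 0.0, 1.0]] [0.019 0.    0.    0.    0.   ] [0.096 0.572 0.372] [ 0.31 -0.1  -0.95]
0.15 [ 1.55760020e-01  9.87794717e-01 -6.02586775e-04 -2.23313663e-04] 0.08552496569588117
```

View pics/scene0.png

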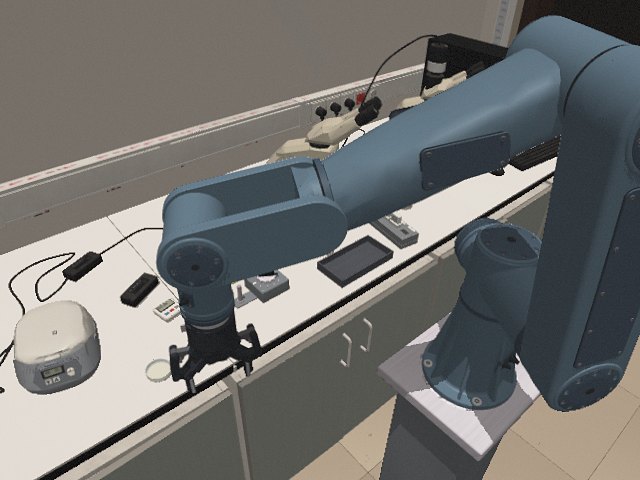

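View pics/side0.png

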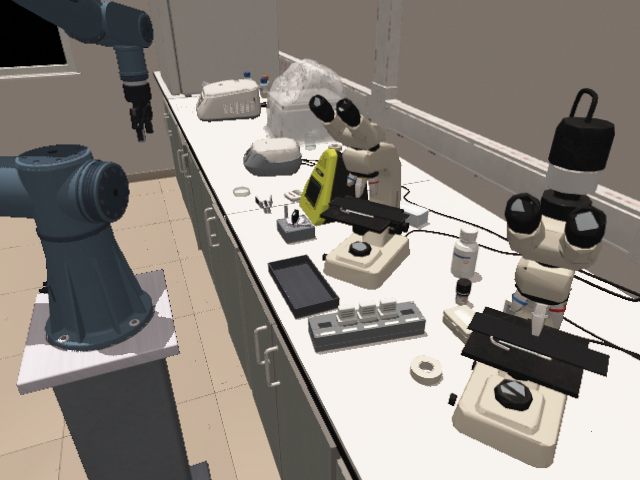

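The side view shows the block with about 3 carriers (367,325), the tray (302,285), the isolator (296,228), the clip near (265,203) and two round rings: (426,370) and (241,191). The scene view shows the isolator at (267,285) and a timer at (168,308).

```bash
cat > h.py <<'E'
from station import env, optics
import cv2, numpy as np
from scipy.spatial.transform import Rotation as R
def ray(c,uv):
    V=np.array(c["view"]); p=cv2.undistortPoints(np.array([[uv]],float),np.array(c["K"]),np.array(c["dist"]))[0,0]
    return -V[:3,:3].T@V[:3,3], V[:3,:3].T@np.array([p[0],p[1],1])
def onz(c,uv,z=0.):
    o,d=ray(c,uv); return o+d*(z-o[2])/d[2]
def proj(c,P):
    V=np.array(c["view"]); return cv2.projectPoints(np.array(P,float).reshape(-1,3),cv2.Rodrigues(V[:3,:3])[0],V[:3,3],np.array(c["K"]),np.array(c["dist"]))[0][:,0]
def tri(obs):   # [(calib,uv)...] -> closest point to rays
    A=0;b=0
    for c,uv in obs:
        o,d=ray(c,uv); d=d/np.linalg.norm(d); M=np.eye(3)-np.outer(d,d); A=A+M; b=b+M@o
    return np.linalg.solve(A,b)
def down(a):  # tool down, finger closing axis (y) at angle a about world z; tool x at a+90... 
    return (R.from_euler('z',a)*R.from_euler('x',np.pi)).as_quat()
def snap(n,name=None):
    c=optics.calibration(n); im=optics.get_image(n)[:,:,::-1].copy()
    if name: cv2.imwrite(f"pics/{name}.png",im)
    return c,im
E
python3 - <<'E'
from h import *
c=optics.calibration("side")
for n,uv in dict(block=(367,332),blkL=(316,347),blkR=(425,328),tray=(302,287),iso=(296,238),clip=(265,205),ringA=(241,192),ringB=(426,375),mic=(370,260)).items(): print(n,onz(c,uv).round(3))
c=optics.calibration("wrist");V=np.array(c["view"]); q=R.from_quat(env.observe()["eef_rot"]); print((q.inv().as_matrix()@V[:3,:3].T).round(2)); print(q.inv().apply(-V[:3,:3].T@V[:3,3]-env.observe()["ee_pos"]).round(3), q.as_matrix().round(2))
E
```

```text
block [ 0.536 -0.277  0.   ]
blkL [ 0.416 -0.28   0.   ]
blkR [ 0.66  -0.313  0.   ]
tray [ 0.463 -0.064  0.   ]
iso [0.531 0.18  0.   ]
clip [0.509 0.439 0.   ]
ringA [0.46  0.579 0.   ]
ringB [ 0.585 -0.433  0.   ]
mic [ 0.678 -0.013  0.   ]
[[-0.   -0.95 -0.32]
 [ 1.    0.   -0.  ]
 [ 0.   -0.32  0.95]]
[ 0.084 -0.001 -0.141] [[-0.95  0.31 -0.  ]
 [ 0.31  0.95 -0.  ]
 [ 0.   -0.   -1.  ]]
```

```bash
python3 - <<'E'
from h import *
s=optics.calibration("side");k=optics.calibration("scene")
for z in (.35,.48): print("eyepieceL side",onz(s,(322,108),z).round(3), onz(s,(348,107),z).round(3))
env.movep([0.42,0.30,0.33],down(np.pi)); w,im=snap("wrist","w1")
print(env.observe()["q"].round(2))
env.movep([0.36,-0.08,0.33],down(np.pi)); snap("wrist","w2"); snap("scene","sc1"); snap("side","si1")
print(env.observe()["time"])
E
```

```text
eyepieceL side [0.651 0.269 0.35 ] [0.724 0.251 0.35 ]
eyepieceL side [ 0.452 -0.23   0.48 ] [ 0.496 -0.241  0.48 ]
[ 0.39 -0.02  1.62  0.    1.54 -1.18]
3.1333
```

View pics/w1.png

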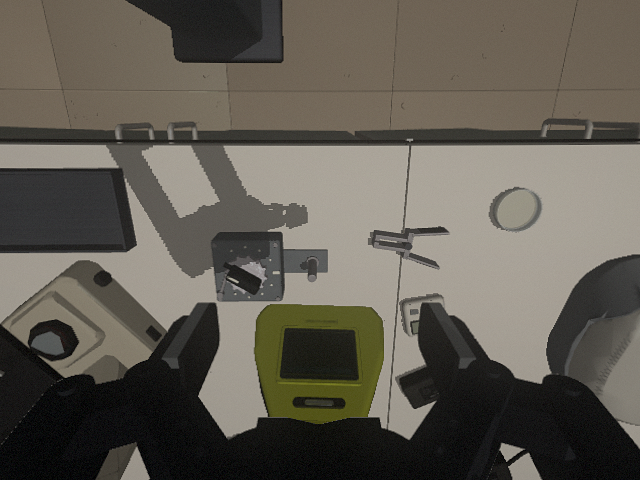

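View pics/w2.png

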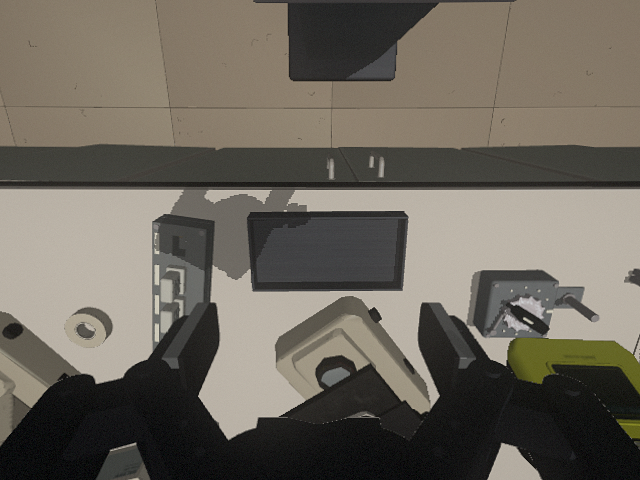

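w1: isolator box (248,265), post (312,262) on its +y side, clip (405,243) with jaws to -y, timer (420,315), yellow tester beyond the isolator. w2: tray (328,250), fuse block at left with long axis along x (183,285), tape roll (88,327). Take closer views.

```bash
python3 - <<'E'
from h import *
env.movep([0.36,-0.25,0.30],down(np.pi)); snap("wrist","b1"); env.move_linear([0.33,-0.29,0.30]); snap("wrist","b2")
env.movep([0.36,-0.05,0.33],down(np.pi));env.movep([0.38,0.22,0.25],down(np.pi)); snap("wrist","i1")
env.move_linear([0.40,0.33,0.25]); snap("wrist","i2")
ims=[cv2.imread(f"pics/{n}.png") for n in("b1","i1","i2")]
cv2.imwrite("pics/m1.png",cv2.resize(np.hstack([ims[0][130:470,160:560],]),None,fx=1.9,fy=1.75))
cv2.imwrite("pics/m2.png",np.vstack([ims[1][100:390,:],ims[2][100:390,:]]))
print(env.observe()["time"])
E
```

```text
7.4833
```

View pics/b1.png

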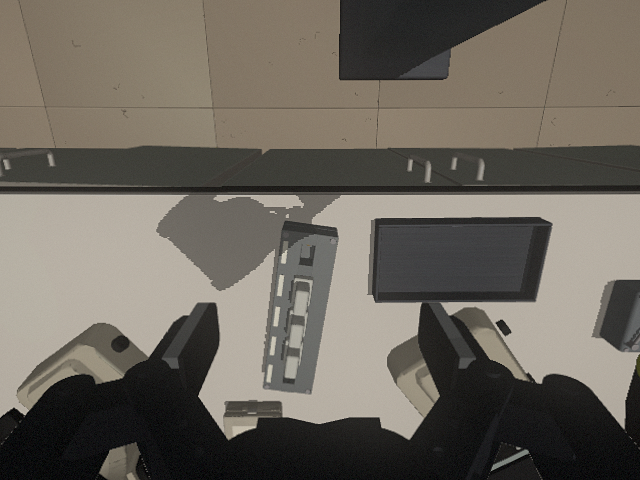

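View pics/m2.png

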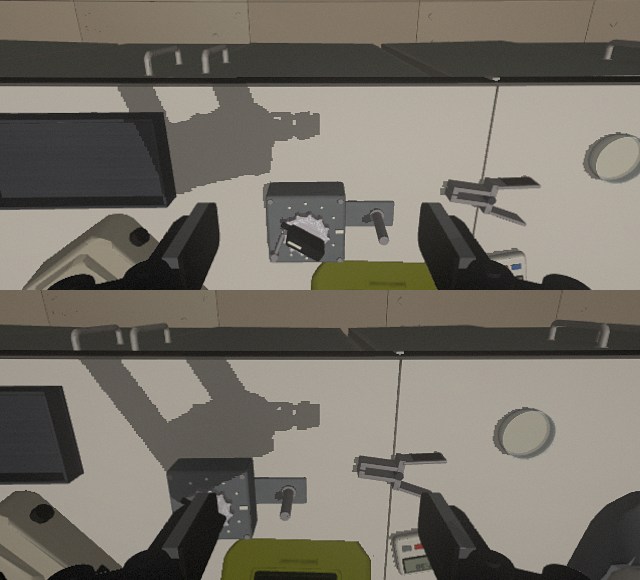

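```bash
python3 - <<'E'
import cv2,numpy as np
i1=cv2.imread("pics/i1.png");b1=cv2.imread("pics/b1.png")
a=cv2.resize(i1[275:370,258:402],None,fx=4,fy=4,interpolation=cv2.INTER_CUBIC)
b=cv2.resize(b1[210:400,255:345],None,fx=3,fy=3,interpolation=cv2.INTER_CUBIC)
a=cv2.resize(a,(520,343)); m=np.zeros((600,800,3),np.uint8); m[:343,:520]=a; m[:570,530:800]=b
c=cv2.resize(i1[270:335,435:545],None,fx=3.5,fy=3.5,interpolation=cv2.INTER_CUBIC); m[350:350+c.shape[0],:c.shape[1]]=c
cv2.imwrite("pics/m3.png",m)
E
```

```text
(no output)
```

View pics/m3.png

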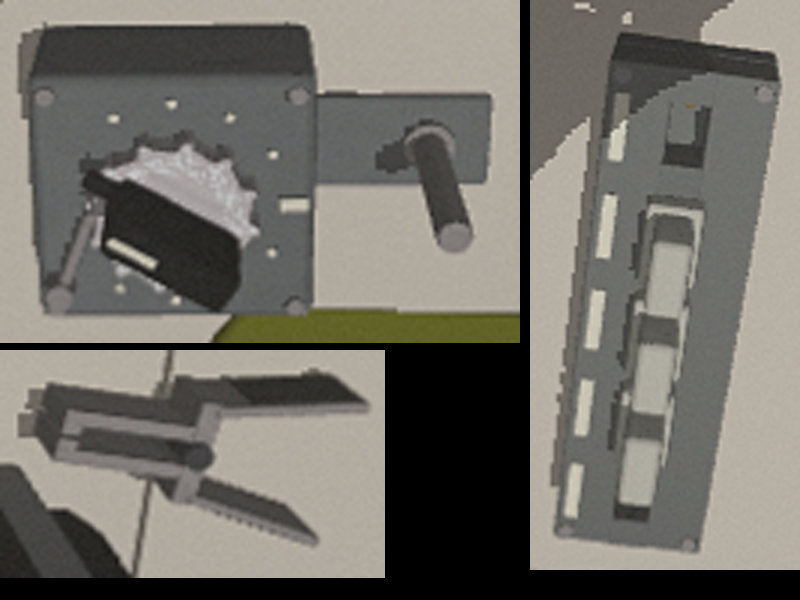

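Crop m3: pointer nose at i1 pixel (282,325), off rib (339,332), post top (384,341), clip pivot (492,301) with slit (452,295); in b1 the block top corners are (283,229),(338,237),(311,393),(264,388); carriers are in sockets 2–4, the end sockets empty.

```bash
cat >> h.py <<'E'
def wcal(pos,a=np.pi):
    c=optics.calibration("wrist"); o=env.observe(); T=np.eye(4); T[:3,:3]=R.from_quat(o["eef_rot"]).as_matrix(); T[:3,3]=o["ee_pos"]
    N=np.eye(4); N[:3,:3]=R.from_quat(down(a)).as_matrix(); N[:3,3]=pos
    c=dict(c); c["view"]=np.array(c["view"])@T@np.linalg.inv(N); return c
E
python3 - <<'E'
from h import *
b1=wcal([.36,-.25,.30]); i1=wcal([.38,.22,.25]); w1=wcal([.42,.30,.33]); i2=wcal([.40,.33,.25]); w2=wcal([.36,-.08,.33])
P=lambda c,l,z:np.array([onz(c,u,z)[:2] for u in l])
def box(n,p):
    e=np.linalg.norm(np.roll(p,-1,0)-p,axis=1); print(n,"c",p.mean(0).round(4),"edges",e.round(3), "dirs",[round(float(np.degrees(np.arctan2(*(p[(i+1)%4]-p[i])[::-1]))),1) for i in range(4)])
box("block",P(b1,[(283.3,229.3),(337.7,236.7),(311,393.3),(264,387.7)],.04))
box("iso",P(i1,[(268.5,297.2),(345.2,295.8),(344.7,361.4),(270.5,361.7)],.04))
box("tray",P(w2,[(248,212),(408,211),(404,291),(252,291)],.028))
for n,u,z in(("post",(384,340.9),.06),("post base",(378,315),.005),("off",(339.2,331.8),.041),("ptr",(282.4,324.9),.065),("ptr",(282.4,324.9),.05),("pivot",(492.1,300.6),.024),("slit",(452.1,294.9),.024),("hA",(540,286),.024),("hB",(525,325),.024)): print(n,P(i1,[u],z)[0].round(4))
print("clip slit",)
for a,b in (((256,308),(222,350)),((383,308),(370,350))): print("tester",tri([(w1,a),(i2,b)]).round(3))
print("timer",P(w1,[(420,315)],.018),"ring",P(w1,[(515,208)],.01))
# heads
for u in ((668,275),(652,378),(635,472)): print("head",onz(b1,(255+(u[0]-530)/3,210+u[1]/3),.08).round(4))
print(env.observe()["q"].round(2))
E
```

```text
block c [ 0.5306 -0.2776] edges [0.066 0.239 0.067 0.239] dirs [81.8, -8.2, -98.5, 171.6]
iso c [0.535 0.206] edges [0.087 0.089 0.09  0.088] dirs [91.2, 1.0, -89.7, 179.0]
tray c [ 0.455  -0.0681] edges [0.209 0.117 0.215 0.116] dirs [90.4, 1.9, -90.0, 179.1]
post [0.5352 0.2921]
post base [0.5365 0.2943]
off [0.5366 0.2433]
ptr [0.5114 0.1803]
ptr [0.5213 0.1785]
pivot [0.5047 0.4236]
slit [0.4973 0.3759]
hA [0.4853 0.4754]
hB [0.5377 0.468 ]
clip slit
tester [ 0.62   0.2   -0.008]
tester [ 0.632  0.402 -0.024]
timer [[0.61809207 0.44932449]] ring [[0.45695224 0.56402862]]
head [ 0.4832 -0.2712  0.08  ]
head [ 0.5301 -0.2784  0.08  ]
head [ 0.5759 -0.2864  0.08  ]
[ 0.46  0.04  1.73 -0.    1.38 -1.11]
```

Sizes agree (block 239/67, isolator 88, post 88 mm from the axis, head spacing 46). The pointer is at about 239° and off at about 90°, so it needs 5 clicks. Turn the selector with joint 6.

```bash
python3 - <<'E'
from h import *
d=np.radians
env.movep([.5355,.206,.17],down(d(240.2)))
print(env.move_linear([.5355,.206,.0535],feed=.08,stop_force=15), env.observe()["ee_pos"].round(4))
env.grab(60); o=env.observe(); print("w",o["grip_width"],"q6",o["q"][5].round(3),"T",o["torque"].round(3),"F",o["force"].round(1))
q0=np.array(o["q"]); 
log=[]
for k in np.arange(3,153.1,3):
    q=q0.copy(); q[5]+=d(k); env.goto_joints(q); o=env.observe(); log.append((int(k),round(float(o["torque"][2]),3),round(o["grip_width"]*1000,1)))
print(log); print(env.observe()["time"],env.observe()["q"].round(3))
snap("wrist","t1")
E
```

```text
False [0.536  0.2061 0.0541]
w 0.01276261601356321 q6 -2.461 T [-0.966 -1.334 -0.101] F [ 9.7 -6.6 -6.1]
[(3, -0.032, 12.9), (6, -0.053, 12.4), (9, -0.064, 12.6), (12, 0.013, 12.9), (15, 0.044, 13.3), (18, 0.034, 12.6), (21, -0.027, 12.5), (24, -0.095, 12.9), (27, -0.311, 12.3), (30, -0.128, 12.4), (33, -0.014, 12.3), (36, -0.084, 12.8), (39, -0.018, 12.5), (42, 0.003, 12.8), (45, 0.049, 12.5), (48, 0.002, 12.6), (51, -0.065, 12.7), (54, -0.103, 12.7), (57, -0.265, 12.6), (60, -0.178, 12.6), (63, -0.026, 13.3), (66, -0.075, 12.4), (69, -0.049, 12.3), (72, -0.017, 12.4), (75, 0.032, 12.4), (78, -0.006, 12.8), (81, -0.097, 12.4), (84, -0.131, 12.9), (87, -0.27, 12.7), (90, -0.168, 12.8), (93, -0.068, 12.4), (96, -0.065, 12.5), (99, -0.096, 12.5), (102, -0.06, 12.7), (105, 0.1, 12.4), (108, 0.609, 12.5), (111, -0.048, 13.0), (114, -0.099, 12.7), (117, -0.226, 12.8), (120, -0.207, 12.7), (123, -0.029, 12.6), (126, -0.083, 12.6), (129, -0.076, 12.7), (132, -0.028, 12.5), (135, 0.029, 12.5), (138, -0.008, 12.5), (141, -0.049, 12.7), (144, -0.047, 12.7), (147, -0.353, 12.7), (150, -0.171, 12.5), (153, -0.039, 12.7)]
23.725 [ 0.157  0.399  1.727 -0.005  1.009  0.207]
```

```bash
python3 - <<'E'
from h import *
env.open_gripper(); env.move_linear([.5355,.206,.17],feed=.15)
p=[.38,.22,.22]; env.movep(p,down(np.pi)); c,im=snap("wrist","i3")
P=proj(c,[.5355,.206,.05])[0].astype(int); print(P,env.observe()["time"])
x,y=P; m=cv2.resize(im[y-50:y+50,x-60:x+90],None,fx=5,fy=5,interpolation=cv2.INTER_CUBIC); print(x-60,y-50); cv2.imwrite("pics/m4.png",m)
E
```

```text
[306 352] 26.8167
246 302
```

View pics/m4.png

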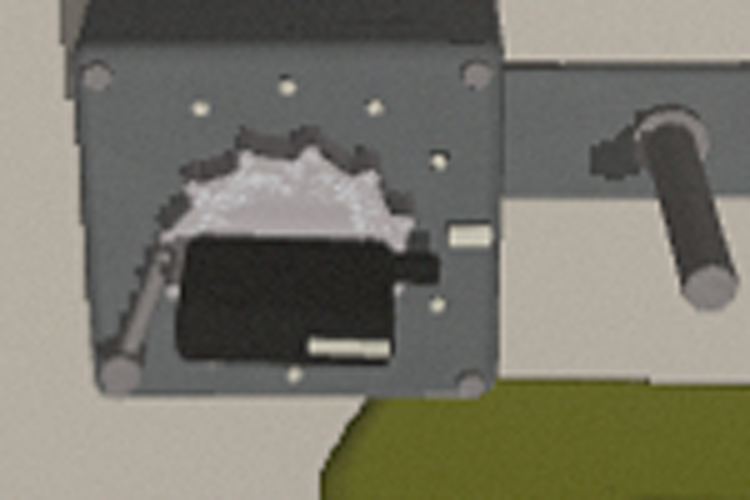

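```bash
cat > fuse.py <<'E'
from h import *
ab=np.radians(171.5)
def fuse(h,y,first=False):
    x0,y0=h; D=down(ab)
    env.move_linear([x0,y0,.15],D,feed=.25)
    hit=env.move_linear([x0,y0,.0565],feed=.08,stop_force=15)
    env.grab(80); w=env.observe()["grip_width"]
    env.move_linear([x0,y0,.09],feed=.04); env.move_linear([x0,y0,.15],feed=.12)
    o=env.observe(); print("hit",hit,"w",round(w*1e3,1),round(o["grip_width"]*1e3,1),"Fz",o["force"].round(1),"t",o["time"])
    if o["grip_width"]<.012: return False
    env.move_linear([.42,-.20,.15],feed=.2); env.move_linear([.44,y,.13],down(np.pi),feed=.2)
    print("before place",round(env.observe()["grip_width"]*1e3,1))
    hit=env.move_linear([.44,y,.0415],feed=.08,stop_force=8); print("placed",hit,env.observe()["ee_pos"].round(4))
    env.open_gripper(); env.move_linear([.44,y,.15],feed=.2); return True
E
python3 - <<'E'
from fuse import *
c=wcal([.38,.22,.22])
for z in(.05,.061): print(onz(c,(333.6,355.6),z).round(4))
env.movep([.36,0,.25],down(np.pi)); env.movep([.42,-.2,.17],down(np.pi))
print(fuse((.4832,-.2712),.015)); snap("wrist","f1"); print(env.observe()["time"])
E
```

```text
[0.5392 0.2353 0.05  ]
[0.5306 0.2347 0.061 ]
hit False w 14.3 14.3 Fz [-0.7  0.7 -1.4] t 32.7417
before place 14.2
placed False [0.4405 0.0149 0.042 ]
True
37.2833
```

View pics/f1.png

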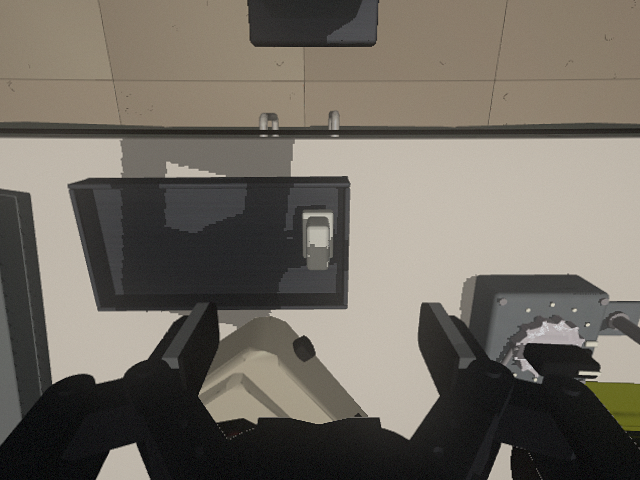

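The first carrier stands in the tray at (317,235), and the selector pointer stands towards the post. Do the next two.

```bash
python3 - <<'E'
from fuse import *
env.move_linear([.42,-.2,.16],feed=.25)
ok=fuse((.5301,-.2784),-.068); print(ok)
env.move_linear([.42,-.2,.16],feed=.25)
if ok: print(fuse((.5759,-.2864),-.151))
env.move_linear([.36,-.15,.30]); snap("wrist","f2"); print(env.observe()["time"])
E
```

```text
hit False w 14.6 14.5 Fz [-1.   0.2 -0.6] t 42.5917
before place 14.3
placed False [ 0.4404 -0.0682  0.0419]
True
hit False w 14.4 14.4 Fz [ 0.3 -0.2 -2. ] t 52.025
before place 14.6
placed False [ 0.4405 -0.1513  0.042 ]
True
57.4667
```

View pics/f2.png

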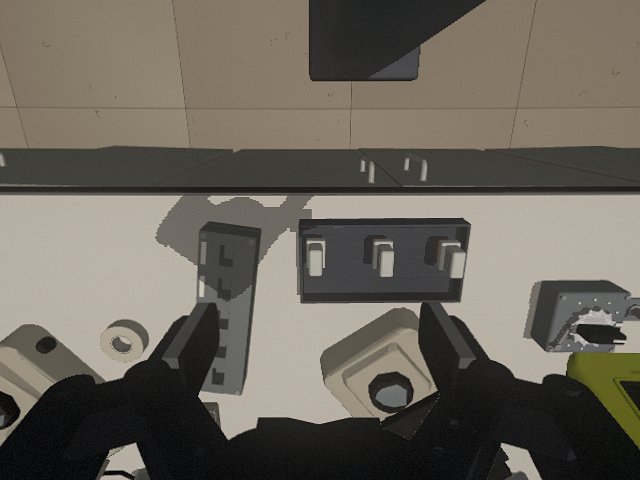

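All three carriers stand in the tray (315,257), (383,257), (455,257), and all five sockets are empty. Now for a closer look at the clip.

```bash
python3 - <<'E'
from h import *
env.movep([.36,.0,.30],down(np.pi)); env.movep([.39,.41,.20],down(np.pi)); c,im=snap("wrist","c1"); print(env.observe()["time"])
cv2.imwrite("pics/c1c.png",cv2.resize(im[230:370,240:440],None,fx=4,fy=4,interpolation=cv2.INTER_CUBIC))
E
```

```text
59.725
```

View pics/c1c.png

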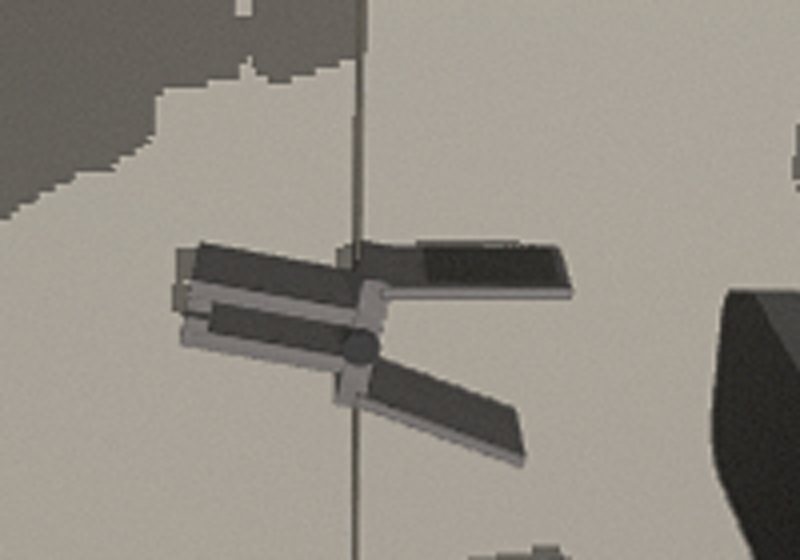

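The clip is undisturbed: jaw-tip middle at crop (184,314), pivot (360,345), handle ends (572,293) and (522,462).

```bash
python3 - <<'E'
from h import *
c=wcal([.39,.41,.20]); f=lambda u,v,z=.024: onz(c,(240+u/4,230+v/4),z)[:2]
j=f(184,314);p=f(360,345);a=f(572,293);b=f(522,462);h=(a+b)/2
print(j.round(4),p.round(4),a.round(4),b.round(4),h.round(4)); ang=lambda v:np.degrees(np.arctan2(v[1],v[0])).round(1)
print(np.linalg.norm(j-p),np.linalg.norm(h-p),np.linalg.norm(a-b),"dirs",ang(j-p),ang(p-h),ang(j-h))
ci=optics.calibration("wrist"); print(np.abs(np.array(ci["view"])-c["view"]).max())
E
```

```text
[0.4959 0.3757] [0.5051 0.4212] [0.4897 0.4753] [0.5409 0.4649] [0.5153 0.4701]
0.046386638257356345 0.05000490918249243 0.05229428676594031 dirs -101.4 -101.8 -101.6
0.0019087400539571308
```

```bash
python3 - <<'E'
from h import *
c=wcal([.38,.22,.22]); print("post",onz(c,(388,359.6),.06).round(4),onz(c,(380.4,329),.005).round(4))
p=np.array([.505,.4215]); A=np.radians(-101.6); u=np.array([np.cos(A),np.sin(A)]); g=p-.030*u
env.movep([*g,.12],down(A)); 
# is the clip still where measured?
c2,im=snap("wrist","c2"); print("pivot px expected",proj(c2,[*p,.024]).round(0))
print(env.move_linear([*g,.002],feed=.06,stop_force=10),env.observe()["ee_pos"].round(4))
env.grab(30); o=env.observe(); print("w",o["grip_width"],o["gripper_force"])
env.move_linear([*g,.03],feed=.05); env.pause(.3)
o=env.observe(); print("w",o["grip_width"],o["force"].round(1),o["time"],o["q"].round(2))
c3,im3=snap("wrist","c3"); print("pivot px",proj(c3,[*p,.052]).round(0))
cv2.imwrite("pics/c23.png",np.hstack([im[180:480,120:520],im3[180:480,120:520]]))
E
```

```text
post [0.5362 0.291  0.06  ] [0.5368 0.2923 0.005 ]
pivot px expected [[318. 197.]]
False [0.5113 0.451  0.0024]
w 0.03416215115903776 30.75091634877026
w 0.03408595867114718 [ 0.3  0.5 -0.5] 64.7 [ 0.55  0.63  1.43  0.    1.08 -2.39]
pivot px [[316. 269.]]
```

View pics/c23.png

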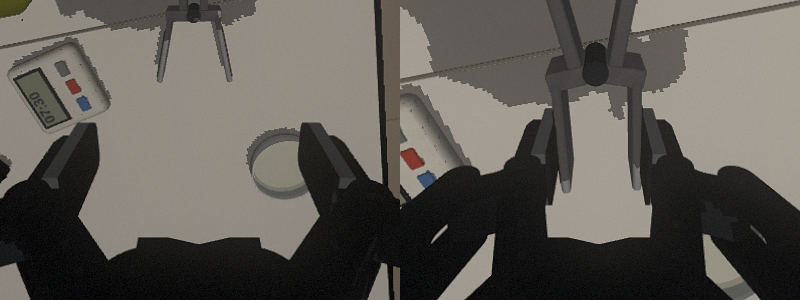

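The clip is held squeezed open (34 mm), symmetric between the fingers, pivot at full-image (315,250). Align it ahead of the post and look.

```bash
python3 - <<'E'
from h import *
A=np.radians(-90)
env.move_linear([.536,.41,.03],down(A),feed=.1)
env.move_linear([.536,.405,.014],feed=.05); env.pause(.3)
o=env.observe(); print(o["grip_width"],o["ee_pos"].round(4),o["time"])
c,im=snap("wrist","d1"); s,si=snap("side","d1s")
print("post top",proj(c,[.536,.2925,.06]).round(1),"clip y-line z.036",proj(c,[[.536,.377,.036],[.536,.33,.036]]).round(1)); u,v=proj(s,[.536,.34,.03])[0].astype(int); print(u,v)
a=cv2.resize(im[0:300,170:470],None,fx=1.5,fy=1.5); b=cv2.resize(si[v-45:v+45,u-35:u+35],(350,450),interpolation=cv2.INTER_CUBIC)
cv2.imwrite("pics/d.png",np.hstack([a,b]))
E
```

```text
0.03458016077985648 [0.5362 0.4051 0.0143] 66.1583
post top [[315.3 -19.1]] clip y-line z.036 [[316.5 271.6]
 [316.2 142.1]]
280 207
```

View pics/d.png

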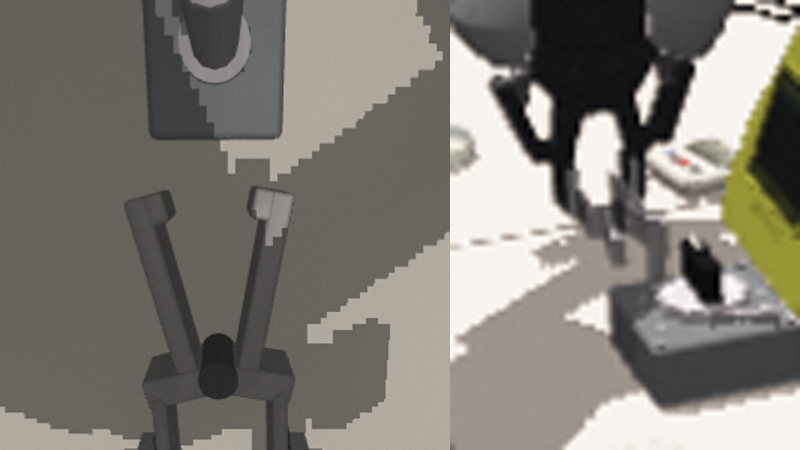

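```bash
python3 - <<'E'
from h import *
c=optics.calibration("wrist"); f=lambda u,v,z:print(onz(c,(170+u/1.5,v/1.5),z).round(4))
f(215,45,.005);f(208,2,.06);print("tips");f(212.5,205,.036);f(209,195,.036);print("tips L/R");f(125,205,.036);f(293,195,.036);print("pivot");f(218,382,.038)
E
```

```text
[0.5371 0.2914 0.005 ]
[0.5375 0.2964 0.06  ]
tips
[0.5374 0.3282 0.036 ]
[0.5382 0.3261 0.036 ]
tips L/R
[0.5566 0.3282 0.036 ]
[0.5199 0.3261 0.036 ]
pivot
[0.5363 0.3692 0.038 ]
```

Post axis x≈0.537, jaw-tip middle x≈0.5375, aligned within 1 mm; pivot y≈0.371, so the clip must go 50 mm forward.

```bash
python3 - <<'E'
from h import *
hit=env.move_linear([.5365,.3555,.014],feed=.04,stop_force=8)
o=env.observe(); print(hit,o["ee_pos"].round(4),o["force"].round(1),o["grip_width"],o["time"])
c,im=snap("wrist","e1"); cv2.imwrite("pics/e1c.png",cv2.resize(im[60:320,170:470],None,fx=2,fy=2))
print(proj(c,[.5372,.2925,.06]))
E
```

```text
False [0.5365 0.3557 0.014 ] [ 0.8 -0.5 -1. ] 0.03413530160253366 67.65
[[312.57329878 193.28999755]]
```

View pics/e1c.png

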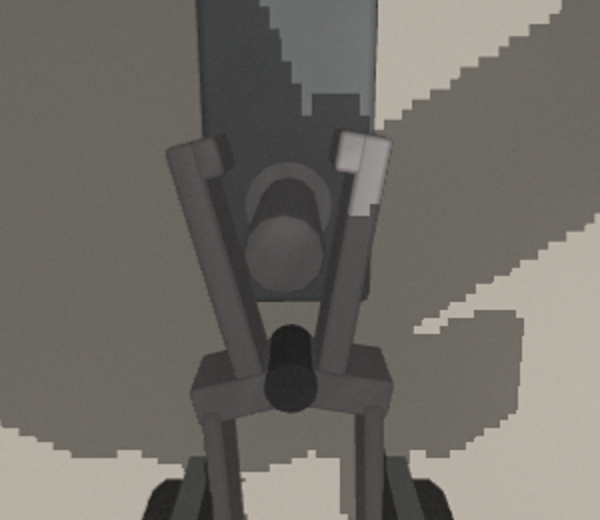

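The post (crop 286,230) sits inside the jaws behind both hooks. Release and check.

```bash
python3 - <<'E'
from h import *
env.open_gripper(); env.pause(.3)
env.move_linear([.5365,.3555,.15],feed=.1)
env.move_linear([.5365,.40,.17],feed=.15); env.pause(.5)
c,im=snap("wrist","g1"); s,si=snap("side","g1s")
P=proj(c,[.537,.31,.02])[0].astype(int); u,v=proj(s,[.536,.30,.03])[0].astype(int); print(P,env.observe()["time"])
y0=max(P[1]-90,0); a=cv2.resize(im[y0:y0+200,P[0]-100:P[0]+100],(500,500),interpolation=cv2.INTER_CUBIC); b=cv2.resize(si[v-40:v+40,u-24:u+24],(300,500),interpolation=cv2.INTER_CUBIC)
cv2.imwrite("pics/g.png",np.hstack([a,b])); print(y0,P[0]-100)
E
```

```text
[316 105] 71.1417
15 216
```

View pics/g.png

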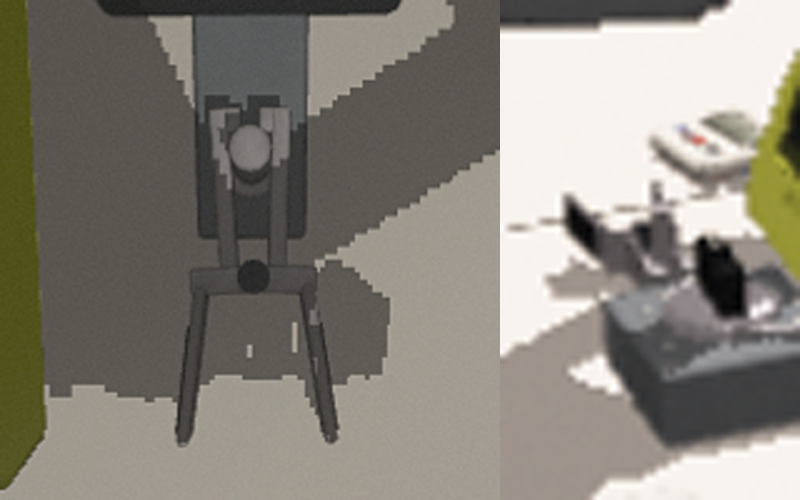

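```bash
python3 - <<'E'
from h import *
c=optics.calibration("wrist"); f=lambda u,v,z:onz(c,(216+u/2.5,15+v/2.5),z).round(4)
print("post",f(250,148,.06)); 
for z in(.03,.036): print("pivot",f(253,276,z),"tips",f(249,108,z),"handle ends",f(183,440,z),f(331,438,z))
E
```

```text
post [0.5371 0.2915 0.06  ]
pivot [0.5364 0.3243 0.03  ] tips [0.5375 0.2782 0.03  ] handle ends [0.5593 0.3752 0.03  ] [0.5111 0.3746 0.03  ]
pivot [0.5364 0.3241 0.036 ] tips [0.5375 0.279  0.036 ] handle ends [0.5588 0.374  0.036 ] [0.5117 0.3733 0.036 ]
```

The post-to-pivot distance reads about 32 mm against 28.5 nominal, so it is slightly short of centred in the pocket. Re-squeeze and push it a few millimetres further on.

```bash
python3 - <<'E'
from h import *
env.move_linear([.5365,.354,.15],feed=.15)
print(env.move_linear([.5365,.354,.011],feed=.06,stop_force=8))
env.grab(30); env.pause(.2); print(env.observe()["grip_width"],env.observe()["ee_pos"].round(4))
c0,a=snap("wrist","k1")
hit=env.move_linear([.5365,.347,.011],feed=.02,stop_force=8); o=env.observe(); print(hit,o["ee_pos"].round(4),o["force"].round(1),o["grip_width"])
c1,b=snap("wrist","k2")
env.open_gripper(); env.pause(.3); env.move_linear([.5365,.347,.15],feed=.1)
env.move_linear([.5365,.38,.17],feed=.15); env.pause(.4); c,im=snap("wrist","k3"); print(env.observe()["time"])
cv2.imwrite("pics/k.png",np.hstack([cv2.resize(x[60:360,220:420],(266,400)) for x in(a,b)]+[cv2.resize(im[20:220,250:383],(266,400),interpolation=cv2.INTER_CUBIC)]))
E
```

```text
False
0.03370355491888292 [0.5365 0.354  0.0109]
False [0.5366 0.3469 0.011 ] [ 0.7  0.4 -0.6] 0.03389770876592804
78.6667
```

View pics/k.png

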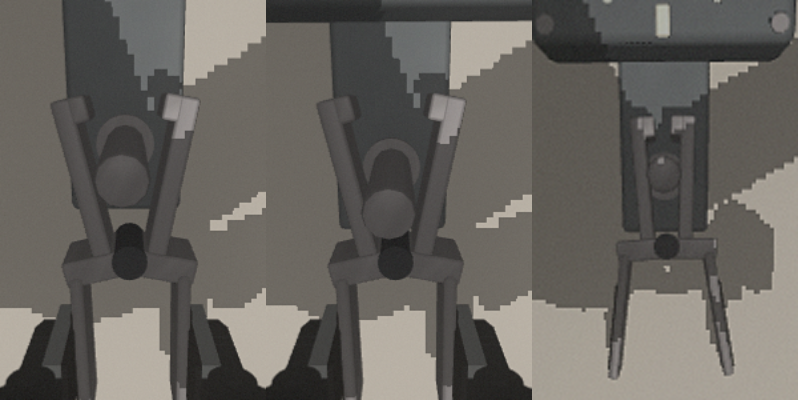

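```bash
python3 - <<'E'
from h import *
c=optics.calibration("wrist"); f=lambda u,v,z:onz(c,(250+u/2,20+v/2),z).round(4)
print("post",f(132,172,.06),"base?",f(132,160,.02))
for z in(.029,.036): print("pivot",f(134,246,z),"tips",f(131,117,z))
E
```

```text
post [0.5371 0.2907 0.06  ] base? [0.5373 0.2856 0.02  ]
pivot [0.5365 0.3172 0.029 ] tips [0.5376 0.2712 0.029 ]
pivot [0.5365 0.3166 0.036 ] tips [0.5375 0.2718 0.036 ]
```

Separation is now about 26 mm and the clip stays where released. Fine-tune it back 2 mm to the nominal 28.5.

```bash
python3 - <<'E'
from h import *
env.move_linear([.5365,.347,.15],feed=.15)
print(env.move_linear([.5365,.347,.011],feed=.06,stop_force=8))
env.grab(30); env.pause(.2); print(env.observe()["grip_width"])
env.move_linear([.5365,.3491,.011],feed=.02,stop_force=8)
env.open_gripper(); env.pause(.3); env.move_linear([.5365,.3491,.15],feed=.1)
env.move_linear([.5365,.38,.17],feed=.15); env.pause(.4); c,im=snap("wrist","l1")
env.move_linear([.40,.30,.30]); snap("wrist","l2"); env.movep([.36,-.05,.33],down(np.pi)); c2,w=snap("wrist","l3"); print(env.observe()["time"])
cv2.imwrite("pics/l.png",np.hstack([cv2.resize(im[20:220,250:383],(266,400),interpolation=cv2.INTER_CUBIC),cv2.resize(w[150:400,:],(530,400))[:, :]]))
E
```

```text
False
0.03411046973559706
88.7
```

View pics/l.png

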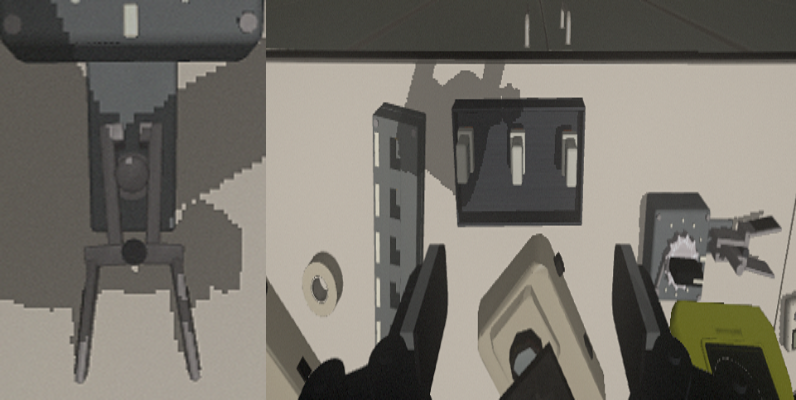

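The clip's pivot is now about 28 mm behind the post axis, so the post sits in the pocket. The three carriers are in the tray, the pointer is at the off mark and the bystanders are undisturbed.

```bash
python3 -c "
from station import env
print(env.sign_off())"
```

```text
the job is handed in; nothing more can be done
None
```

The job is handed in at about 89 s: the selector was turned five clicks to off, all three carriers present stand in the tray, and the lock clip is on the post, its pocket within about 1 mm of the post's axis by camera; no verdict was returned.

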